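Set the mandrel rest one hole longer and lay the ring mandrel in it

ROBOT

A 6-joint arm with a two-finger parallel gripper is mounted at the origin on a cart in front of the work surface, level with it; the furniture and walls round the work are solid. World frame = base frame: x ahead of the robot, y to its left, z up, the work surface at z = 0. Lengths are in mm, angles in rad, forces in N, time in s.
With the tool pointing down it reaches from about 425 to 950 mm from the base axis. Payload 14.7 kg.
Tool frame: the origin (TCP) lies on the centre line of the jaws, within the pads' length; the fingertips stand 8 mm ahead of it and the grasp point (between the pads) lies 11 mm behind it; z points along the fingers, x is the direction in which the jaws open and shut, and the axes are right-handed (so a half turn about z gives the same grasp; the last joint's range is limited). The gripper opens to 85 mm and grips with 20 to 120 N. Pads are 22 mm wide; open, the fingers measure 114 mm over their backs; the gripper's body (76 mm by 85 mm) begins 54 mm behind the grasp point. The pads swing forward as they close: fully open they stand 13 mm farther back than shut.
Start: joints at [-0.047, 0.48, 1.596, -0, 1.065, -0.047], TCP at [649.994, 0.021, 239.297] pointing down, gripper open.
Joint ranges: [-2.75, 2.75], [-0.82, 2.05], [0.23, 2.67], [-1.56, 4.7], [0.09, 2.69], [-2.92, 2.92]. Speed limits (rad/s): [1.89, 1.89, 2.39, 3.01, 3.01, 3.01].

INTERFACE

Orientations are given as a unit quaternion [x, y, z, w].
In Python, from station import manip, cams, order gives the robot as it stands. The module is installed in compiled form; this text tells all that it offers.
- The arm moves only by the tool arm_command, never from a script. Its argument "commands" is a list of rows, each a list of 7 numbers: the opening in per cent of the stroke, from 0 (shut) to 100 (fully open), then the shift along the tool's x, y, z in m, then the turn, a rotation vector about the tool's x, y, z in rad. In form: [[hand, dx, dy, dz, wx, wy, wz], ...]. A call has 1 to 8 rows; each row shifts and turns the pose as measured when the row begins, along the tool's axes as they then stand; what a row does not reach is not made up. A row lasts 1/8 s, in which the tool goes at most 62.5 mm and 10.7 degrees, less where a joint would pass 70% of its speed; a pose out of reach is approached as far as the arm can. A call with a gripper value outside its range is refused whole. The fingers move at their own pace and stop on an object; the grip force is fixed at half the most. Time passes only in rows, so rows that do not move let the fingers close. It gives the time, the measured TCP pose, the force and the opening at its end, in the units of the state.
- manip.read_state(): the state, without advancing time (a new reading comes with each control period).
- cams.camera(name): name is "scene" or "side" or "wrist"; returns a dict with "img" (480x640x3 uint8, red, green, blue), "fovy" (degrees; the focal length in pixels is half the picture's height over the tangent of half this angle, whatever the lens; pixels are square), "cx", "cy" (the principal point, pixels), "R" (3x3) and "t" (3): a world point X has camera coordinates R X + t. Camera axes: x right, y down, z forward; pixel columns grow to the right and rows downward; lengths in mm; the calibration is good to about 2 mm. The wrist camera is an equidistant fisheye: a pixel r from the principal point sees the ray r / f radians off the axis. A picture is of the moment at which its call begins. There is no depth.
- order.sign_off(): hands the job in, once; it reports no verdict.
The state is a dict: "time": time; "joints": joint angles; "qvel": joint speeds; "joint_efforts": joint torques, N m; "eef_pos": TCP position; "tool_rot": TCP orientation; "force": force on the tool from outside, world axes, zero at the start; "torque": the same for the moment, N m; "finger_gap": opening from 0.0 (shut) to 1.0 (fully open).
Only numpy, scipy, OpenCV 4.12 (cv2) and the standard library are available. Lean on these libraries where they do the work, as an engineer would, in place of code of your own. Each camera call takes 0.05 s, during which the arm holds its last target.

TASK

The mandrel rest is closed up too short for the ring mandrel. Pinch its two spring buttons in, draw the tail out along the bar until the buttons click out through the next hole, without straining them against the tube, then pick up the ring mandrel and lay it gently in the two V saddles between the end plates, either way round. Leave it resting there, and leave the other things on the bench where they are.

Things in the scene. Friction and masses are not known exactly. Their poses are not given: they have to be found in the camera images.
- rest: Blue-grey mandrel rest, screwed down: a level telescoping bar along its own y, a V saddle and end plate at each end. Origin: on the worktop under the bar; z up, +y the way the tail draws out. Base plate 70 x 175 x 12 mm (y -120 to +55). Fixed head y -106 to -75, 114 mm high; its end plate's inner face at y = -100. V saddle: 90 degrees, 30 mm wide, 25 mm long inward, bottom line at x = 0, z = 90.
- rest_tail: The sliding tail: steel tube, foot, V saddle and end plate (as the head's, mirrored). Its frame lies on rest when closed up in the first hole (the start) and shifts along y as it is drawn out, 67 mm at most. End plate's inner face y = +95 mm, saddle from there to y = +70, bottom line z = 90, plate top z = 114, foot 60 mm wide. End plates 195 mm apart when closed up: too short for the mandrel.
- tube_axis (a point): Point of the tail on the tube's axis between the first pair of holes (x = 0, y = -5, z = 50 mm). Square tube 28 mm wide and high, wall 2 mm, y -81 mm to the end plate. Each side has 3 holes, 12 mm for the 10 mm buttons, hand-drilled at uneven spacing, 25 to 45 mm from one to the next: the place of the next one must be felt. The second hole suits the mandrel, the third is too long.
- button_line (a point): Midpoint between the buttons, x = 0, y = -5, z = 50 mm of rest. A brass domed button, 10 mm across, stands 5.5 mm proud on each side of the tube (-x and +x), spring 1 to 4 N. They sit in the fixed inner tube and do not travel. Flat fingers that pinch both flush also grip the tube around its first hole and can draw it along.
- tail_saddle (a point): Middle of the tail saddle's bottom line (x = 0, y = 82.5, z = 90 mm of the tail). How the tail moves: with the buttons held flush, a pull of 10 to 20 N over the first 10 mm tucks their domes under the hole edges; it then slides with 3 to 8 N; at the next hole the buttons snap out with a jerk of some 10 N, leave 1 mm of play each way and stop it dead. Over 22 N on the buttons strains them.
- mandrel: Steel ring mandrel, a tapered round bar 213 mm long, 0.24 kg, lying loose on the worktop along its own y axis. Origin: centre of its underside. About 21 mm thick from y = -104 to -55 mm, tapering to 12 mm at y = +105; it balances near y = -20 mm, where it is 20 mm wide.
- thick_end (a point): Centre of the mandrel's thick end face (-y end, 21 mm across).
- thin_end (a point): Centre of the mandrel's thin end face (+y end, 12 mm across).
- flux_jar: Amber jar with white lid, 58 mm wide, 78 mm high, a bystander; origin under its centre.
- wax_cone: White cone, 45 mm wide, 40 mm high, a bystander; origin under its centre.
- sharpening_bar: Grey whetstone 26 x 102 x 21 mm, a bystander; origin under its centre.

How it is judged:
By the outcome, as a careful person would: the job done as asked, in the order asked, and still so for the second after the job is handed in, with the robot touching nothing.
It also fails if it takes over 64 s, if anything falls off the work surface, if the arm or the gripper's body presses on something with over 40 N, if the wrist force passes 120 N, or if a joint passes its speed limit or range.

## Working session

There is one attempt and no reset: what is moved stays moved. The work goes in short steps, Python scripts to look and compute and a tool call to move; the robot and the scene stay as the last step left them, time stands still between calls to the robot, and variables do not carry over. Pictures are saved under pics/ and viewed, and the job is handed in when it is done.

Besides the shell and the picture viewer there is one more tool, called after "Call:" as a command line: name --pt "numbers of a row" for each row, then --argument value for the rest. arm_command: Moves the arm, as the interface text tells. Its arguments: {"type":"object","properties":{"commands":{"type":"array"}},"required":["commands"]}

```bash
mkdir -p pics; python3 - <<'E'
from station import manip,cams
import cv2
print(manip.read_state())
for n in("scene","side","wrist"):
    c=cams.camera(n); cv2.imwrite(f"pics/{n}0.png",c["img"][:,:,::-1]); print(n,c["fovy"],c["cx"],c["cy"],c["R"],c["t"])
E
```

```text
{'time': 0.0, 'joints': array([-4.66300361e-02,  4.80853037e-01,  1.59683521e+00, -6.17448902e-06,
        1.06507436e+00, -4.66068134e-02]), 'qvel': array([-0.00235263,  0.00070804,  0.00017606, -0.00087759, -0.00089334,
        0.00089379]), 'joint_efforts': array([ 2.41355090e-03, -9.50650907e+01, -4.30184269e+01, -5.27583288e-04,
        1.24796593e-02,  1.26860105e-04]), 'eef_pos': array([6.49626864e+02, 1.69062011e-02, 2.38673025e+02]), 'tool_rot': array([ 9.99999829e-01, -1.01141712e-05, -5.84468526e-04, -2.45638979e-05]), 'force': array([1.32738904, 0.42999135, 0.20764629]), 'torque': array([ 0.038194  , -0.03314707,  0.00738045]), 'finger_gap': 1.0011303963368812}
scene 43.94535269572883 315.72285818753716 239.01830263954037 [[-0.90455463 -0.42593736 -0.01892871]
 [-0.16499436  0.39064178 -0.90563561]
 [ 0.39313839 -0.81607375 -0.42363409]] [558.62073739 143.51542086 869.89021958]
side 56.23211776844618 316.8403786077666 244.77292086957257 [[ 0.88747445 -0.46062912 -0.01448843]
 [-0.32153897 -0.59636118 -0.73550393]
 [ 0.33015419  0.65739954 -0.67736553]] [-482.09710075  298.29003229  674.16871893]
wrist 65.70646984690485 318.8114844540578 236.71788956436325 [[ 9.99999748e-01 -3.43274881e-04 -6.21712527e-04]
 [-1.53744181e-04 -9.59302142e-01  2.82381614e-01]
 [-6.93344674e-04 -2.82381447e-01 -9.59301953e-01]] [-650.4752521   -36.32913065  379.01887817]
```

View pics/scene0.png

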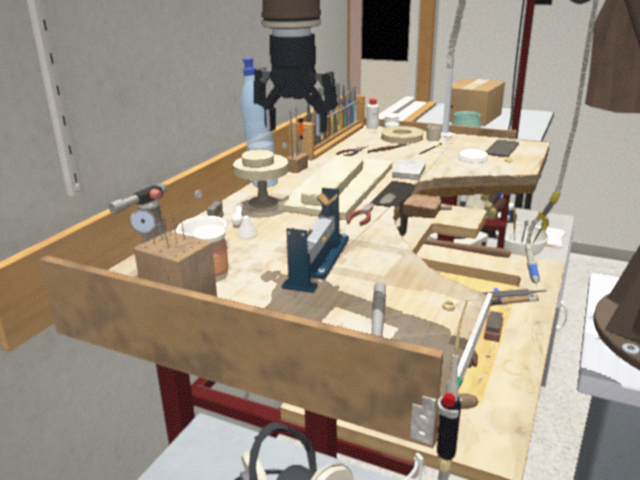

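View pics/side0.png

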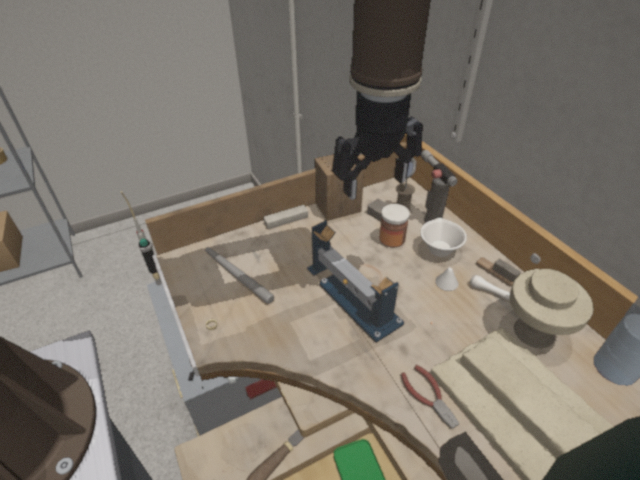

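View pics/wrist0.png

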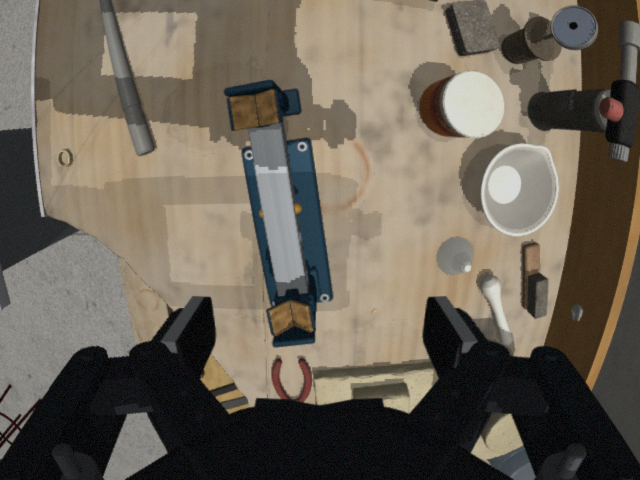

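```bash
cat > h.py <<'E'
import numpy as np,cv2
from station import manip,cams
def ray(c,u,v,fish):
    f=240/np.tan(np.radians(c["fovy"]/2)); a=np.array([u-c["cx"],v-c["cy"]])
    R=np.array(c["R"]);t=np.array(c["t"])
    if fish:
        r=np.hypot(*a);th=r/f;d=np.array([*(np.sin(th)*a/max(r,1e-9)),np.cos(th)])
    else: d=np.array([a[0]/f,a[1]/f,1])
    return -R.T@t,R.T@d
def onz(c,u,v,z,fish=False):
    o,d=ray(c,u,v,fish); return o+d*(z-o[2])/d[2]
def proj(c,X,fish=False):
    f=240/np.tan(np.radians(c["fovy"]/2)); p=np.array(c["R"])@X+c["t"]
    if fish:
        r=np.hypot(p[0],p[1]);th=np.arctan2(r,p[2]);return np.array([c["cx"],c["cy"]])+f*th*p[:2]/r
    return np.array([c["cx"],c["cy"]])+f*p[:2]/p[2]
def tri(c1,p1,f1,c2,p2,f2):
    o1,d1=ray(c1,*p1,f1);o2,d2=ray(c2,*p2,f2);d1/=np.linalg.norm(d1);d2/=np.linalg.norm(d2)
    s=np.linalg.lstsq(np.c_[d1,-d2],o2-o1,rcond=None)[0];a=o1+s[0]*d1;b=o2+s[1]*d2
    return (a+b)/2,np.linalg.norm(a-b)
E
python3 - <<'E'
from h import *
w=cams.camera("wrist");s=cams.camera("side")
import pickle;pickle.dump((w,s),open("c0.pkl","wb"))
cv2.imwrite("pics/w_crop.png",cv2.resize(w["img"][70:350,200:360,::-1],None,fx=2.1,fy=2.1,interpolation=3))
cv2.imwrite("pics/w_m.png",cv2.resize(w["img"][0:180,60:200,::-1],None,fx=3,fy=3,interpolation=3))
cv2.imwrite("pics/s_crop.png",cv2.resize(s["img"][210:350,190:420,::-1],None,fx=3.4,fy=3.4,interpolation=3))
E
```

```text
(no output)
```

View pics/w_crop.png

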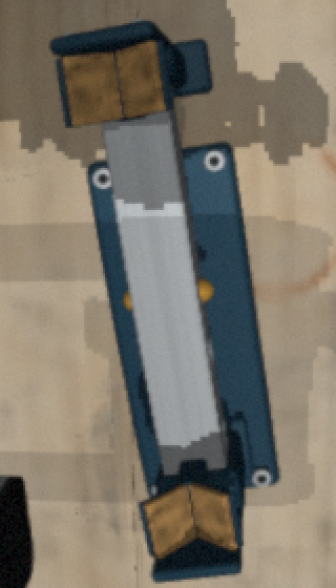

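View pics/w_m.png

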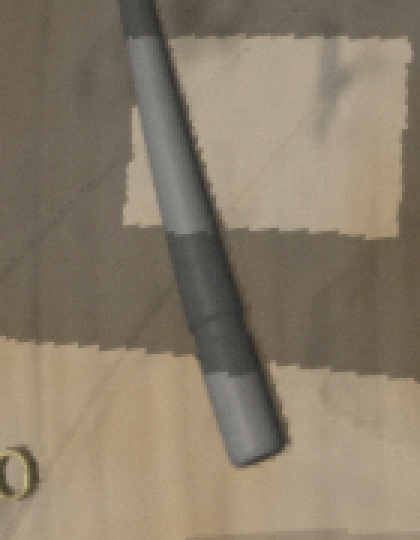

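View pics/s_crop.png

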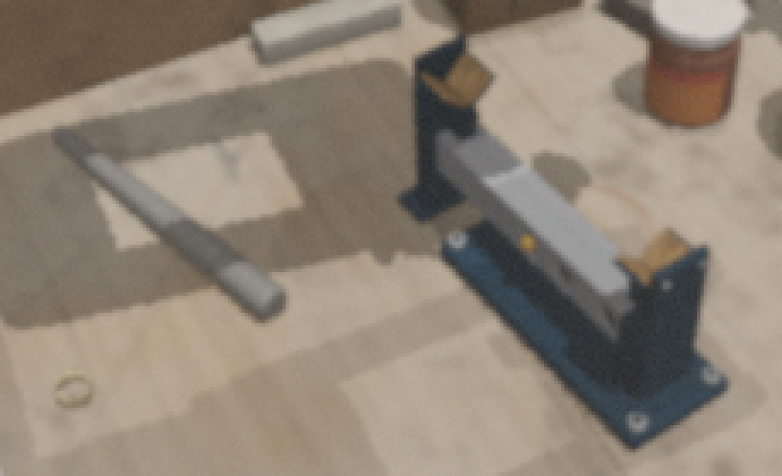

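```bash
python3 - <<'E'
from h import *
import pickle;w,s=pickle.load(open("c0.pkl","rb"))
W=lambda x,y:(200+x/2.1,70+y/2.1)
S=lambda x,y:(190+x/3.4,210+y/3.4)
M=lambda x,y:(60+x/3,y/3)
for n,p,z in [("bL",(127,300),50),("bR",(206,291),50),("tV0",(115,48),90),("tV1",(123,117),90),("hV0",(189,486),90),("hV1",(197,535),90),("sc",(103,178),12),("sc",(214,160),12),("sc",(262,478),12),("base tl",(90,163),12),("base tr",(230,143),12),("base br",(278,482),12),("tubeTL",(106,125),64),("tubeTR",(167,113),64)]:
    print(n,onz(w,*W(*p),z,True).round(1))
print("thick",onz(w,*M(258,462),8,True).round(1),"mid", onz(w,*M(208,320),10,True).round(1),onz(w,*M(152,100),10,True).round(1))
print("side thin",onz(s,*S(68,137),8).round(1),"thick",onz(s,*S(270,302),10).round(1))
for n,p,z in [("bL",(528,243),50),("tailplate tops",(418,58),114),("",(462,40),114),("head tops",(703,250),114),("head V",(655,240),90),("tailV in",(460,85),90),("sc",(457,240),12),("sc",(638,422),12),("sc",(711,375),12),("tube corner",(490,182),64),("foot",(400,200),5)]:
    print("side",n,onz(s,*S(*p),z).round(1))
E
```

```text
bL [598.1  -0.9  50. ]
bR [632.2   2.8  50. ]
tV0 [602.3 101.7  90. ]
tV1 [605.   76.2  90. ]
hV0 [626.1 -68.8  90. ]
hV1 [628.7 -91.7  90. ]
sc [582.4  49.1  12. ]
sc [634.3  56.6  12. ]
sc [ 656.9 -102.8   12. ]
base tl [576.3  56.4  12. ]
base tr [641.7  64.4  12. ]
base br [ 665.2 -105.1   12. ]
tubeTL [593.9  73.6  64. ]
tubeTR [618.3  77.7  64. ]
thick [468.9  55.1   8. ] mid [451.8 107.2  10. ] [426.7 193.1  10. ]
side thin [412.6 247.9   8. ] thick [471.7  59.5  10. ]
side bL [603.1  -1.5  50. ]
side tailplate tops [588.1  99.1 114. ]
side  [617.3 101.2 114. ]
side head tops [644.9 -96.1 114. ]
side head V [642.1 -61.9  90. ]
side tailV in [610.9  91.8  90. ]
side sc [586.3  49.9  12. ]
side sc [ 608.6 -108.2   12. ]
side sc [ 659.8 -100.9   12. ]
side tube corner [600.8  37.6  64. ]
side foot [574.4 101.1   5. ]
```

Call:
arm_command --pt "100 -0.034 -0.0016 0 0 0 -0.14" --pt "100 0 0 0.04 0 0 0" --pt "100 0 0 0.03 0 0 0" --pt "100 0 0 0 0 0 0"

```text
time: 0.75
eef_pos: [615.2, 1.7, 168.0]
tool_rot: [0.997, 0.072, 0.0, 0.0]
force: [0.3, -0.1, 0.1]
finger_gap: 0.999
```

```bash
python3 - <<'E'
from h import *
import pickle;w0,s0=pickle.load(open("c0.pkl","rb"))
print({k:np.round(v,3) for k,v in manip.read_state().items()})
w=cams.camera("wrist");pickle.dump(w,open("c1.pkl","wb"))
cv2.imwrite("pics/w1.png",w["img"][:,:,::-1])
cv2.imwrite("pics/s_z.png",cv2.resize(s0["img"][250:340,310:400,::-1],None,fx=6,fy=6,interpolation=2))
E
```

```text
{'time': np.float64(0.75), 'joints': array([-0.047,  0.509,  1.749,  0.   ,  0.883, -0.191]), 'qvel': array([-0.   , -0.029, -0.027, -0.001,  0.015,  0.001]), 'joint_efforts': array([-3.4000e-02, -8.9411e+01, -3.5669e+01, -1.0000e-03, -1.0660e+00,
       -4.1000e-02]), 'eef_pos': array([615.183,   1.659, 167.995]), 'tool_rot': array([0.997, 0.072, 0.   , 0.   ]), 'force': array([ 0.278, -0.105,  0.139]), 'torque': array([ 0.002,  0.025, -0.032]), 'finger_gap': np.float64(0.999)}
```

View pics/w1.png

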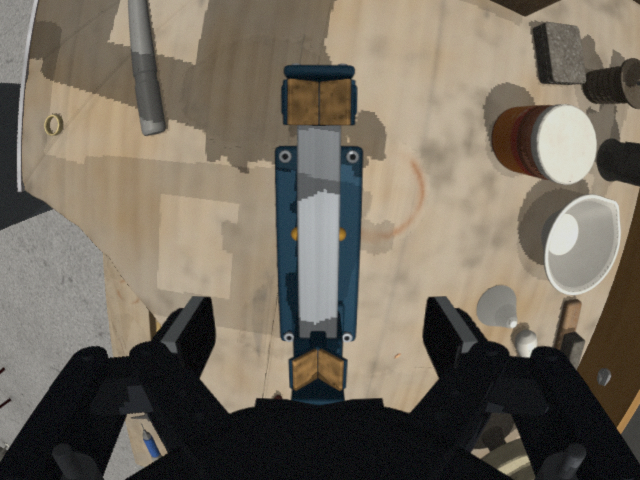

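View pics/s_z.png

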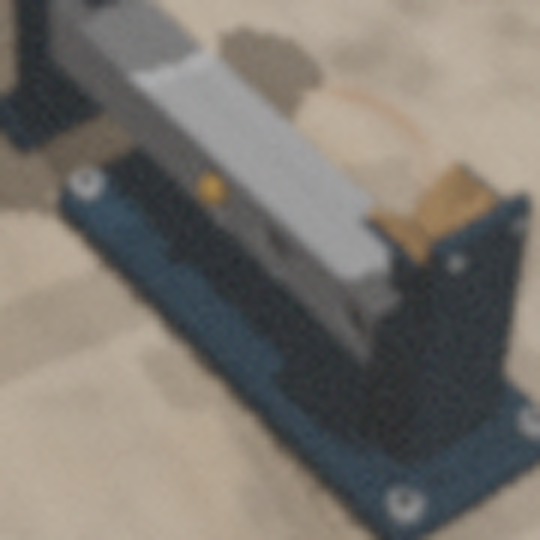

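```bash
python3 - <<'E'
from h import *
import pickle;w0,s=pickle.load(open("c0.pkl","rb"));w=pickle.load(open("c1.pkl","rb"))
a=np.radians(8);ex=np.array([np.cos(a),np.sin(a),0]);ey=np.array([-np.sin(a),np.cos(a),0]);o=np.array([615.15,6.9,0])
def onx(c,u,v,x):
    p,d=ray(c,u,v,False);k=(x-(p-o)@ex)/(d@ex);q=p+k*d-o;return (q@ex,q@ey,q[2])
for p,x in [((212,190),-17),((275,240),-14),((350,300),-14)]: print(np.round(onx(s,310+p[0]/6,250+p[1]/6,x),1))
for n,p,z in [("bL",(294,235),50),("bR",(343,235),50),("tV0",(319,80),90),("tV1",(319,125),90),("hV0",(319,348),90),("sc",(285,156),12),("sc",(352,156),12),("sc",(289,338),12),("sc",(347,338),12)]:
    q=onz(w,*p,z,True);print(n,q.round(1),round((q-o)@ex,1),round((q-o)@ey,1))
E
```

```text
[-17.  -11.5  56.2]
[-14.  -38.5  55.7]
[-14.  -72.9  60.6]
bL [599.1  -2.1  50. ] -17.2 -6.6
bR [633.4   2.9  50. ] 17.6 -6.5
tV0 [601.8 101.5  90. ] -0.0 95.5
tV1 [605.6  75.8  90. ] 0.1 69.6
hV0 [626.3 -66.8  90. ] 0.8 -74.5
sc [582.8  49.3  12. ] -26.2 46.5
sc [634.5  56.8  12. ] 26.1 46.7
sc [ 605.2 -111.2   12. ] -26.3 -115.6
sc [ 657.7 -103.6   12. ] 26.7 -115.3
```

Call:
arm_command --pt "100 0.0006 0 0.05 0 0 0" --pt "100 0 0 0.05 0 0 0" --pt "100 0 0 0.029 0 0 0" --pt "100 0 0 0 0 0 0"

```text
time: 1.3
eef_pos: [623.3, 1.4, 43.9]
tool_rot: [0.997, 0.072, 0.006, 0.001]
force: [-0.1, 1.0, 0.2]
finger_gap: 0.994
```

Call:
arm_command --pt "100 0 0 0 0 0 0" --pt "100 0 0 0 0 0 0"

```text
time: 1.55
eef_pos: [625.6, 1.3, 47.4]
tool_rot: [0.997, 0.072, 0.009, 0.001]
force: [0.2, 0.0, 0.3]
finger_gap: 0.998
```

```bash
cat > st.py <<'E'
from h import *
from scipy.spatial.transform import Rotation as Ro
import sys
def rel(tx,ty,tz,yaw):
    s=manip.read_state();R=Ro.from_quat(s["tool_rot"])
    T=Ro.from_euler("z",yaw,degrees=True)*Ro.from_quat([1,0,0,0])
    d=R.inv().apply(np.array([tx,ty,tz])-s["eef_pos"]);r=(R.inv()*T).as_rotvec()
    print("t",round(s["time"],2),"pos",s["eef_pos"].round(1),"F",s["force"].round(1),"gap",round(s["finger_gap"],3),"d",d.round(1),"rv",r.round(4),"q",s["joints"].round(2))
if __name__=="__main__": rel(*map(float,sys.argv[1:]))
E
python3 st.py 615.85 1.95 39 8
```

```text
t 1.55 pos [625.6   1.3  47.4] F [0.2 0.  0.3] gap 0.998 d [-9.7 -2.1  8.3] rv [ 0.0033 -0.0171  0.0049] q [-0.05  0.68  1.81 -0.    0.64 -0.19]
```

Call:
arm_command --pt "100 -0.0097 -0.002 0.0083 0.003 -0.017 0.005" --pt "100 0 0 0 0 0 0"

```text
time: 1.8
eef_pos: [616.1, 1.9, 40.4]
tool_rot: [0.998, 0.069, 0.001, 0.0]
force: [-0.9, -0.5, -0.3]
finger_gap: 0.999
```

```bash
python3 st.py 615.85 1.95 39 8
```

```text
t 1.8 pos [616.1   1.9  40.4] F [-0.9 -0.5 -0.3] gap 0.999 d [-0.3 -0.1  1.4] rv [ 0.0005 -0.0014 -0.0006] q [-0.05  0.68  1.82 -0.    0.64 -0.18]
```

Call:
arm_command --pt "50 0 0 0.001 0 0 0" --pt "50 0 0 0 0 0 0" --pt "50 0 0 0 0 0 0" --pt "50 0 0 0 0 0 0"

```text
time: 2.3
eef_pos: [616.4, 1.9, 39.6]
tool_rot: [0.998, 0.069, 0.001, 0.0]
force: [0.8, 0.2, 0.3]
finger_gap: 0.501
```

```bash
python3 st.py 615.85 1.95 39 8; python3 - <<'E'
from h import *
w=cams.camera("wrist");cv2.imwrite("pics/w2.png",w["img"][:,:,::-1])
E
```

```text
t 2.3 pos [616.4   1.9  39.6] F [0.8 0.2 0.3] gap 0.501 d [-0.5 -0.1  0.6] rv [ 0.0006 -0.0019 -0.0006] q [-0.05  0.68  1.82 -0.    0.63 -0.18]
```

View pics/w2.png

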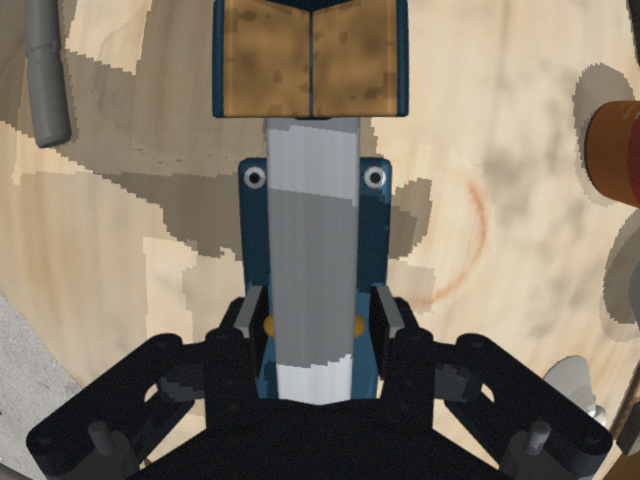

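Call:
arm_command --pt "40 -0.0004 0 0.0006 0 0 0" --pt "30 0 0 0 0 0 0" --pt "20 0 0 0 0 0 0" --pt "20 0 0 0 0 0 0"

```text
time: 2.85
eef_pos: [614.5, 1.7, 39.1]
tool_rot: [0.998, 0.07, -0.0, 0.0]
force: [-0.4, -0.3, 0.4]
finger_gap: 0.317
```

```bash
python3 st.py 615.85 1.95 39 8
```

```text
t 2.85 pos [614.5   1.7  39.1] F [-0.4 -0.3  0.4] gap 0.317 d [ 1.3 -0.   0.1] rv [ 0.0003  0.0005 -0.0004] q [-0.05  0.68  1.82 -0.    0.63 -0.18]
```

Call:
arm_command --pt "20 0 -0.001 0 0 0 0"

```text
time: 2.98
eef_pos: [614.5, 2.5, 39.1]
tool_rot: [0.998, 0.07, -0.0, 0.0]
force: [-1.6, -5.5, 2.9]
finger_gap: 0.321
```

Call:
arm_command --pt "20 0 -0.001 0 0 0 0"

```text
time: 3.1
eef_pos: [614.3, 3.2, 39.1]
tool_rot: [0.998, 0.07, -0.0, 0.0]
force: [-1.0, -4.7, 1.7]
finger_gap: 0.322
```

Call:
arm_command --pt "20 0 -0.002 0 0 0 0"

```text
time: 3.22
eef_pos: [614.1, 4.7, 39.1]
tool_rot: [0.998, 0.07, -0.0, 0.001]
force: [-0.7, -11.2, 0.4]
finger_gap: 0.317
```

Call:
arm_command --pt "20 0 -0.002 0 0 0 0"

```text
time: 3.35
eef_pos: [614.0, 5.8, 39.1]
tool_rot: [0.998, 0.07, -0.0, 0.001]
force: [-0.3, -10.3, 0.5]
finger_gap: 0.318
```

Call:
arm_command --pt "20 0 -0.002 0 0 0 0"

```text
time: 3.48
eef_pos: [613.8, 7.2, 39.1]
tool_rot: [0.998, 0.07, -0.0, 0.001]
force: [-1.2, -6.8, 1.7]
finger_gap: 0.319
```

Call:
arm_command --pt "20 0 -0.002 0 0 0 0"

```text
time: 3.6
eef_pos: [613.6, 8.8, 39.1]
tool_rot: [0.998, 0.07, -0.0, 0.002]
force: [-1.1, -5.3, 1.8]
finger_gap: 0.319
```

Call:
arm_command --pt "20 0 -0.002 0 0 0 0"

```text
time: 3.72
eef_pos: [613.3, 10.5, 39.1]
tool_rot: [0.998, 0.07, 0.0, 0.002]
force: [-0.3, -5.6, 1.8]
finger_gap: 0.319
```

Call:
arm_command --pt "20 0 -0.002 0 0 0 0" --pt "20 0 -0.002 0 0 0 0"

```text
time: 3.98
eef_pos: [612.8, 14.0, 39.1]
tool_rot: [0.998, 0.07, -0.0, 0.002]
force: [-0.7, -5.8, 1.2]
finger_gap: 0.323
```

```bash
python3 st.py 615.85 1.95 39 8; python3 - <<'E'
from h import *
w=cams.camera("wrist");s=cams.camera("side");cv2.imwrite("pics/w3.png",w["img"][:,:,::-1])
cv2.imwrite("pics/s3.png",cv2.resize(s["img"][210:350,280:420,::-1],None,fx=4,fy=4,interpolation=2))
E
```

```text
t 3.98 pos [612.8  14.   39.1] F [-0.7 -5.8  1.2] gap 0.323 d [ 1.3 12.3  0.2] rv [ 0.0042  0.0003 -0.0004] q [-0.02  0.68  1.83 -0.01  0.63 -0.16]
```

View pics/w3.png

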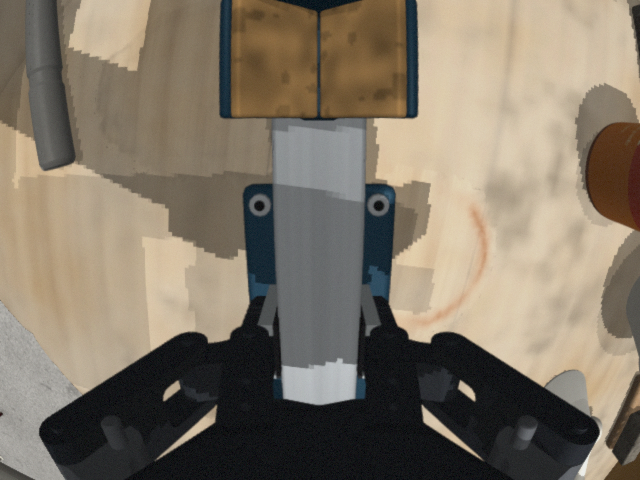

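View pics/s3.png

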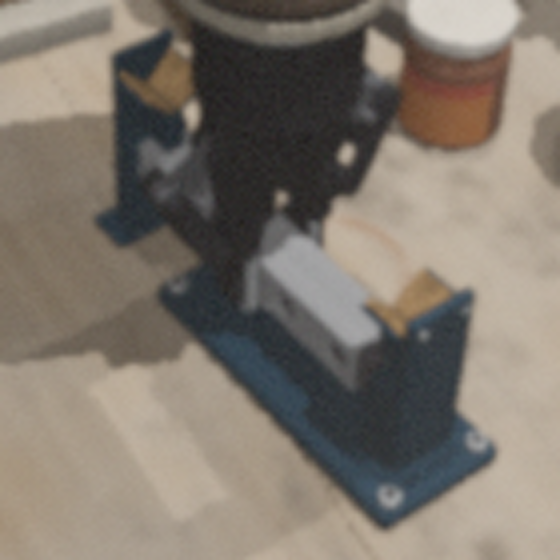

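Call:
arm_command --pt "20 0 -0.002 0 0 0 0" --pt "20 0 -0.002 0 0 0 0"

```text
time: 4.32
eef_pos: [612.3, 17.9, 39.1]
tool_rot: [0.998, 0.069, -0.0, 0.002]
force: [-1.4, -6.4, 2.0]
finger_gap: 0.32
```

Call:
arm_command --pt "20 0 -0.002 0 0 0 0" --pt "20 0 -0.002 0 0 0 0"

```text
time: 4.58
eef_pos: [611.8, 21.5, 39.1]
tool_rot: [0.998, 0.069, 0.0, 0.002]
force: [-1.5, -5.6, 2.0]
finger_gap: 0.319
```

Call:
arm_command --pt "20 0 -0.0015 0 0 0 0"

```text
time: 4.7
eef_pos: [611.6, 22.9, 39.1]
tool_rot: [0.998, 0.069, 0.0, 0.002]
force: [-0.9, -4.7, 2.2]
finger_gap: 0.316
```

Call:
arm_command --pt "20 0 -0.0015 0 0 0 0"

```text
time: 4.82
eef_pos: [611.4, 24.3, 39.1]
tool_rot: [0.998, 0.069, 0.0, 0.002]
force: [-0.7, -4.2, 2.2]
finger_gap: 0.322
```

Call:
arm_command --pt "20 0 -0.001 0 0 0 0"

```text
time: 4.95
eef_pos: [611.2, 25.5, 39.1]
tool_rot: [0.998, 0.069, 0.0, 0.002]
force: [-1.0, -2.2, 2.0]
finger_gap: 0.318
```

Call:
arm_command --pt "20 0 -0.001 0 0 0 0"

```text
time: 5.08
eef_pos: [611.0, 26.8, 39.1]
tool_rot: [0.998, 0.069, 0.0, 0.002]
force: [-2.5, 0.1, 2.1]
finger_gap: 0.316
```

Call:
arm_command --pt "20 0 -0.001 0 0 0 0"

```text
time: 5.2
eef_pos: [610.8, 28.2, 39.1]
tool_rot: [0.998, 0.069, -0.0, 0.002]
force: [-2.3, 1.5, 2.2]
finger_gap: 0.317
```

Call:
arm_command --pt "20 0 -0.0005 0 0 0 0"

```text
time: 5.32
eef_pos: [610.7, 28.9, 39.1]
tool_rot: [0.998, 0.069, -0.0, 0.002]
force: [-1.6, -1.9, 1.4]
finger_gap: 0.318
```

Call:
arm_command --pt "20 0 -0.0003 0 0 0 0"

```text
time: 5.45
eef_pos: [610.7, 29.1, 39.1]
tool_rot: [0.998, 0.069, -0.0, 0.002]
force: [-0.8, -2.1, 2.2]
finger_gap: 0.319
```

```bash
python3 st.py 615.85 1.95 39 8; python3 - <<'E'
from h import *
s=cams.camera("side")
cv2.imwrite("pics/s4.png",cv2.resize(s["img"][250:350,300:400,::-1],None,fx=6,fy=6,interpolation=2))
E
```

```text
t 5.45 pos [610.7  29.1  39.1] F [-0.8 -2.1  2.2] gap 0.319 d [ 1.4 27.6  0.2] rv [ 0.0044  0.0004 -0.0006] q [ 0.    0.68  1.83 -0.01  0.63 -0.13]
```

View pics/s4.png

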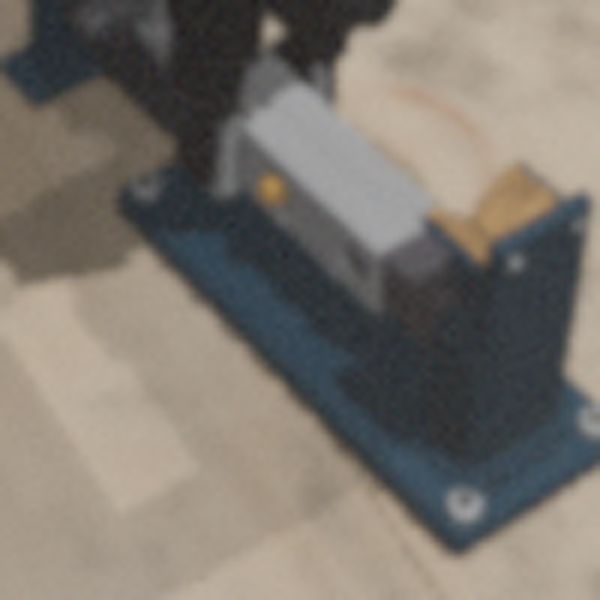

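Call:
arm_command --pt "40 0 0 0 0 0 0" --pt "60 0 0 0 0 0 0" --pt "80 0 0 0 0 0 0" --pt "80 0 0 0 0 0 0"

```text
time: 6.0
eef_pos: [611.0, 29.1, 39.0]
tool_rot: [0.998, 0.069, 0.0, 0.002]
force: [-0.5, -0.1, -0.2]
finger_gap: 0.8
```

```bash
python3 st.py 611 29 160 8
```

```text
t 6.0 pos [611.   29.1  39. ] F [-0.5 -0.1 -0.2] gap 0.8 d [   0.     0.6 -121. ] rv [ 0.0044  0.     -0.0007] q [ 0.    0.68  1.83 -0.01  0.63 -0.13]
```

Call:
arm_command --pt "80 0 0 -0.04 0 0 0" --pt "100 0 0 -0.05 0 0 0" --pt "100 0 0 -0.05 0 0 0" --pt "100 -0.03 0 -0.05 0 0 -0.08" --pt "100 -0.045 -0.02 -0.01 0 0 -0.08" --pt "100 -0.045 -0.02 0 0 0 0" --pt "100 0 0 0 0 0 0"

```text
time: 6.88
eef_pos: [480.5, 41.3, 245.2]
tool_rot: [0.988, 0.151, 0.0, 0.002]
force: [0.4, -0.9, 0.6]
finger_gap: 0.998
```

```bash
python3 st.py 460 90 240 17; python3 - <<'E'
from h import *
import pickle
w=cams.camera("wrist");s=cams.camera("side");pickle.dump((w,s),open("c5.pkl","wb"))
cv2.imwrite("pics/w5.png",w["img"][:,:,::-1]);cv2.imwrite("pics/s5.png",s["img"][:,:,::-1])
E
```

```text
t 6.88 pos [480.5  41.3 245.2] F [ 0.4 -0.9  0.6] gap 0.998 d [ -5.  -52.7   5. ] rv [ 0.0045 -0.0001  0.0072] q [ 0.03  0.24  1.96 -0.01  0.94 -0.27]
```

View pics/w5.png

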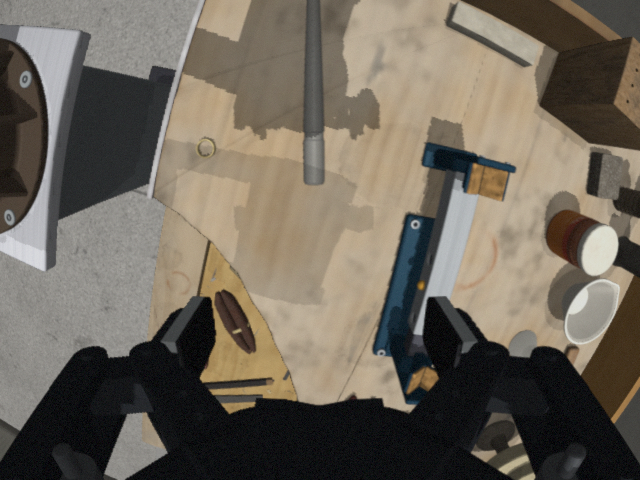

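View pics/s5.png

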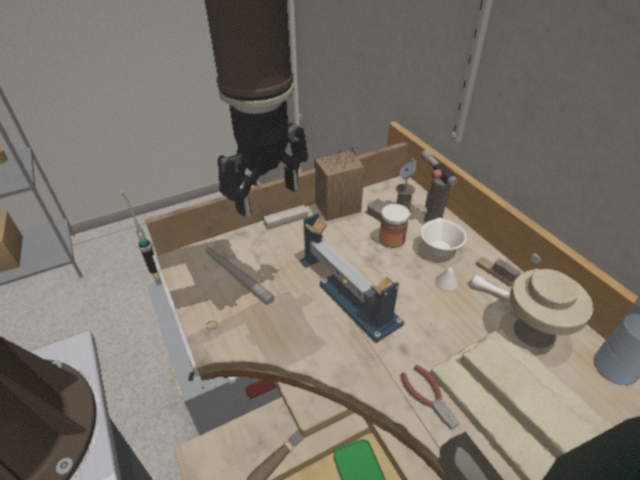

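```bash
python3 - <<'E'
from h import *
import pickle
w,s=pickle.load(open("c5.pkl","rb"))
cv2.imwrite("pics/w5c.png",cv2.resize(w["img"][0:200,260:370,::-1],None,fx=3,fy=3,interpolation=2))
cv2.imwrite("pics/w5t.png",cv2.resize(w["img"][130:270,390:530,::-1],None,fx=4,fy=4,interpolation=2))
cv2.imwrite("pics/s5c.png",cv2.resize(s["img"][230:310,190:290,::-1],None,fx=6,fy=6,interpolation=2))
E
```

```text
(no output)
```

View pics/w5c.png

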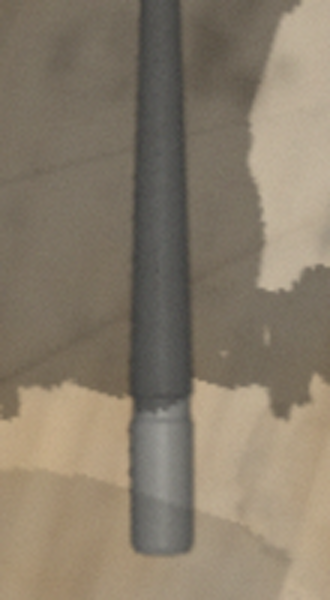

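View pics/w5t.png

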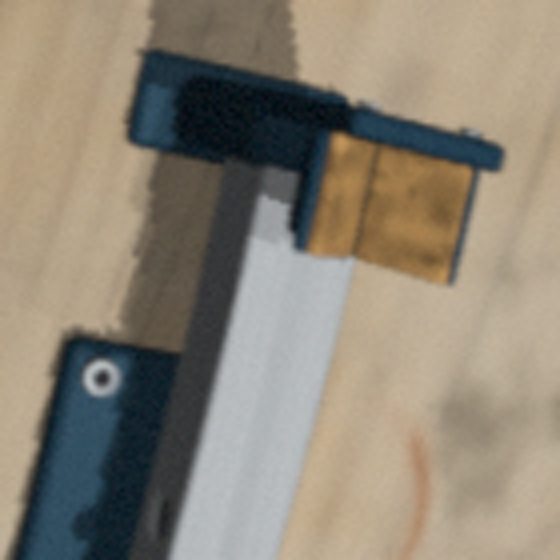

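View pics/s5c.png

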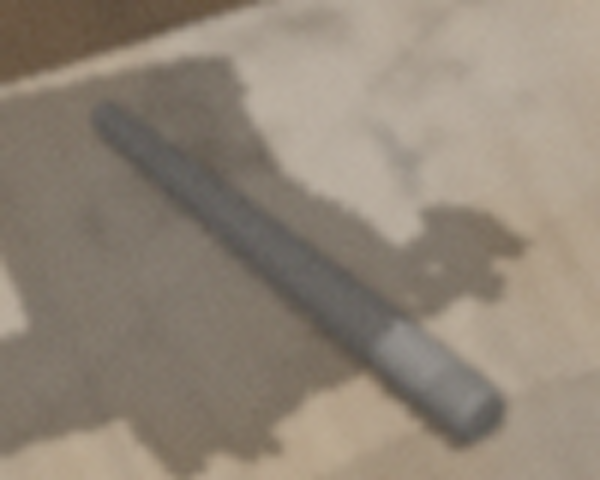

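```bash
python3 - <<'E'
from h import *
import pickle
w,s=pickle.load(open("c5.pkl","rb"))
C=lambda x,y:(260+x/3,y/3)
for p,z in [((161,552),5),((161,552),12),((162,440),11),((162,400),11),((160.5,200),9),((160.5,5),8)]: print(p,onz(w,*C(*p),z,True).round(1))
S=lambda x,y:(190+x/6,230+y/6)
for p,z in [((105,105),9),((106,122),6),((485,405),10),((470,445),1)]: print("side",p,onz(s,*S(*p),z).round(1))
a=np.radians(8);ex=np.array([np.cos(a),np.sin(a),0]);ey=np.array([-np.sin(a),np.cos(a),0]);o=np.array([615.15,6.9,0])
T=lambda x,y:(390+x/4,130+y/4)
for p in [(376,145),(356,253)]:
    q=onz(w,*T(*p),90,True);print("tailV",q.round(1),((q-o)@ex).round(1),((q-o)@ey).round(1))
E
```

```text
(161, 552) [471.8  55.3   5. ]
(161, 552) [471.5  56.3  12. ]
(162, 440) [460.8  92.   11. ]
(162, 400) [456.8 104.6  11. ]
(160.5, 200) [436.3 168.5   9. ]
(160.5, 5) [415.4 235.    8. ]
side (105, 105) [410.3 257.9   9. ]
side (106, 122) [408.4 252.4   6. ]
side (485, 405) [475.4  61.3  10. ]
side (470, 445) [466.9  55.6   1. ]
tailV [598.7 127.3  90. ] 0.5 121.5
tailV [603.  104.4  90. ] 1.5 98.3
```

```bash
python3 st.py 446.3 135.9 110 17.5
```

```text
t 6.97 pos [483.9  41.  245.4] F [-0.2  0.5 -0.6] gap 0.998 d [  -7.8 -102.5  134.8] rv [ 0.0052 -0.0022 -0.0018] q [ 0.03  0.24  1.96 -0.01  0.94 -0.27]
```

Call:
arm_command --pt "70 -0.002 -0.035 0.03 0.005 -0.002 -0.002" --pt "70 -0.003 -0.035 0.035 0 0 0" --pt "70 -0.003 -0.032 0.035 0 0 0" --pt "70 0 0 0.03 0 0 0" --pt "70 0 0 0 0 0 0" --pt "70 0 0 0 0 0 0"

```text
time: 7.72
eef_pos: [453.6, 138.8, 111.8]
tool_rot: [0.989, 0.151, 0.003, 0.0]
force: [-0.7, -0.5, -0.3]
finger_gap: 0.697
```

```bash
python3 st.py 446.3 135.9 60 17.5
```

```text
t 7.72 pos [453.6 138.8 111.8] F [-0.7 -0.5 -0.3] gap 0.697 d [-8.2  0.5 51.7] rv [ 0.0016 -0.0061 -0.0023] q [ 0.23  0.43  2.12 -0.    0.59 -0.07]
```

Call:
arm_command --pt "70 -0.008 0.0005 0.03 0.0015 -0.006 -0.002" --pt "70 0 0 0.022 0 0 0" --pt "70 0 0 0 0 0 0" --pt "70 0 0 0 0 0 0"

```text
time: 8.22
eef_pos: [451.8, 135.6, 63.4]
tool_rot: [0.989, 0.151, 0.004, -0.0]
force: [-0.4, 0.4, -0.2]
finger_gap: 0.699
```

```bash
python3 st.py 446.3 135.9 11 17.5;python3 - <<'E'
from h import *
import pickle
w=cams.camera("wrist");pickle.dump(w,open("c6.pkl","wb"))
cv2.imwrite("pics/w6.png",w["img"][:,:,::-1])
E
```

```text
t 8.22 pos [451.8 135.6  63.4] F [-0.4  0.4 -0.2] gap 0.699 d [-5.7 -2.  52.4] rv [ 0.0008 -0.0086 -0.003 ] q [ 0.23  0.51  2.15 -0.    0.47 -0.07]
```

View pics/w6.png

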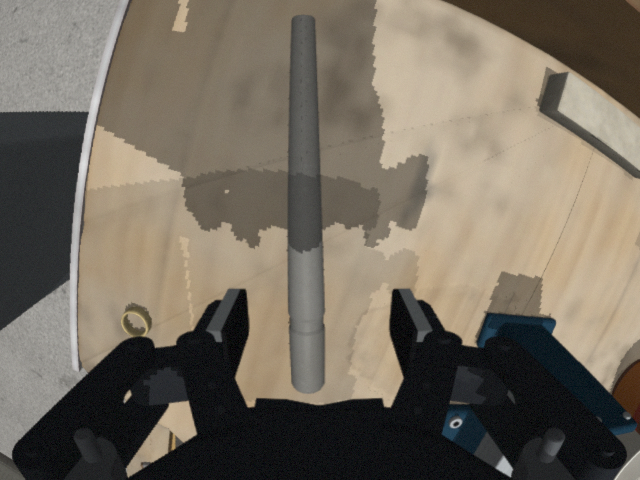

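Call:
arm_command --pt "60 -0.0057 -0.002 0.022 0.001 -0.0086 -0.003" --pt "60 0 0 0.018 0 0 0" --pt "60 0 0 0 0 0 0" --pt "60 0 0 0 0 0 0"

```text
time: 8.78
eef_pos: [449.4, 136.5, 27.0]
tool_rot: [0.988, 0.152, 0.004, -0.0]
force: [-0.1, 0.9, 0.7]
finger_gap: 0.6
```

```bash
python3 st.py 446.3 135.9 11 17.5
```

```text
t 8.78 pos [449.4 136.5  27. ] F [-0.1  0.9  0.7] gap 0.6 d [-3.3 -0.4 15.9] rv [ 0.0003 -0.0072 -0.0002] q [ 0.23  0.59  2.17  0.    0.38 -0.08]
```

Call:
arm_command --pt "60 -0.0033 -0.0004 0.009 0 -0.007 0" --pt "60 -0.001 0 0.006 0 -0.002 0" --pt "60 0 0 0 0 0 0"

```text
time: 9.15
eef_pos: [445.8, 135.7, 12.3]
tool_rot: [0.988, 0.152, -0.0, 0.0]
force: [0.3, 0.5, -0.6]
finger_gap: 0.601
```

```bash
python3 st.py 446.3 135.9 11 17.5
```

```text
t 9.15 pos [445.8 135.7  12.3] F [ 0.3  0.5 -0.6] gap 0.601 d [ 0.5 -0.   1.3] rv [ 0.0005  0.0004 -0.0002] q [ 0.23  0.61  2.18 -0.    0.35 -0.07]
```

Call:
arm_command --pt "35 0 0 0.001 0 0 0" --pt "25 0 0 0 0 0 0" --pt "10 0 0 0 0 0 0" --pt "10 0 0 0 0 0 0" --pt "10 0 0 0 0 0 0"

```text
time: 9.78
eef_pos: [445.7, 135.7, 11.6]
tool_rot: [0.988, 0.152, -0.0, 0.0]
force: [-0.1, -0.4, -2.2]
finger_gap: 0.192
```

Call:
arm_command --pt "10 0 0 -0.01 0 0 0" --pt "10 0 0 -0.03 0 0 0" --pt "10 0 0 -0.03 0 0 0" --pt "10 0 0 0 0 0 0"

```text
time: 10.28
eef_pos: [445.5, 135.7, 84.7]
tool_rot: [0.988, 0.152, -0.001, 0.0]
force: [0.3, 0.6, -1.7]
finger_gap: 0.189
```

```bash
python3 st.py 446.3 135.9 200 17.5;python3 - <<'E'
from h import *
import pickle
w=cams.camera("wrist");s=cams.camera("side");pickle.dump((w,s),open("c7.pkl","wb"))
cv2.imwrite("pics/w7.png",w["img"][:,:,::-1]);cv2.imwrite("pics/s7.png",s["img"][:,:,::-1])
E
```

```text
t 10.28 pos [445.5 135.7  84.7] F [ 0.3  0.6 -1.7] gap 0.189 d [ 7.000e-01  1.000e-01 -1.153e+02] rv [ 0.0004  0.0011 -0.0001] q [ 0.23  0.47  2.15 -0.    0.53 -0.07]
```

View pics/w7.png

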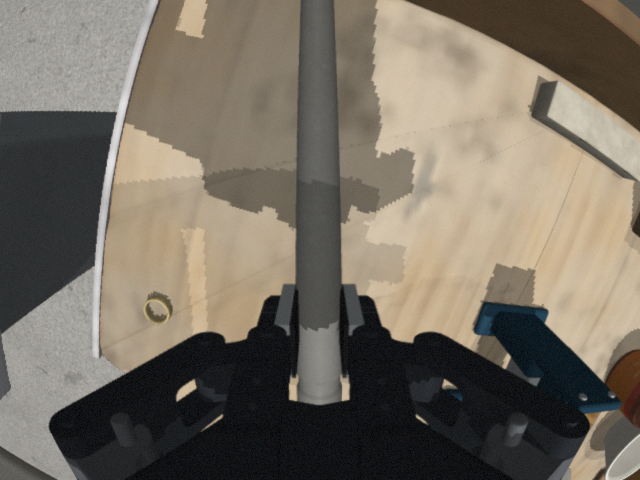

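View pics/s7.png

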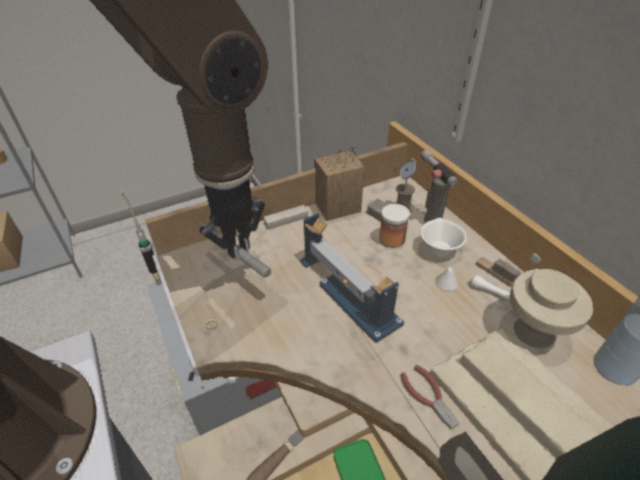

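Call:
arm_command --pt "10 0 0 -0.035 0 0 0" --pt "10 0 0 -0.035 0 0 0" --pt "10 0 0 -0.03 0 0 0" --pt "10 0.015 0.023 0 0 0 0" --pt "10 0.02 0.031 0 0 0 0" --pt "10 0.02 0.031 0 0 0 0" --pt "10 0 0 0 0 0 0"

```text
time: 11.25
eef_pos: [521.1, 68.7, 177.6]
tool_rot: [0.988, 0.153, -0.008, 0.001]
force: [-1.1, 0.6, -3.0]
finger_gap: 0.193
```

```bash
python3 st.py 615.4 -4.4 180 8
```

```text
t 11.25 pos [521.1  68.7 177.6] F [-1.1  0.6 -3. ] gap 0.193 d [67.8 98.1 -3.6] rv [1.000e-04 1.610e-02 1.668e-01] q [ 0.08  0.39  1.93 -0.    0.83 -0.23]
```

Call:
arm_command --pt "10 0.018 0.026 -0.001 0 0.016 0" --pt "10 0.018 0.026 0 0 0 0.05" --pt "10 0.012 0.02 0 0 0 0.06" --pt "10 0.006 0.01 0 0 0 0.05" --pt "10 0 0 0 0 0 0"

```text
time: 11.88
eef_pos: [593.0, 4.3, 172.4]
tool_rot: [0.998, 0.069, -0.005, -0.001]
force: [0.1, -0.4, -1.3]
finger_gap: 0.191
```

```bash
python3 st.py 615.4 -4.4 180 8
```

```text
t 11.88 pos [593.    4.3 172.4] F [ 0.1 -0.4 -1.3] gap 0.191 d [20.9 11.7 -7.9] rv [-0.0034  0.0102 -0.0006] q [-0.04  0.48  1.79  0.    0.88 -0.19]
```

Call:
arm_command --pt "10 0.012 0.007 -0.003 -0.002 0.006 0" --pt "10 0.008 0.0045 0 -0.001 0.004 0" --pt "10 0 0 0 0 0 0"

```text
time: 12.25
eef_pos: [615.0, -3.8, 175.0]
tool_rot: [0.998, 0.071, -0.0, -0.0]
force: [-0.9, -0.1, -2.2]
finger_gap: 0.188
```

```bash
python3 st.py 615.4 -4.4 150 8;python3 - <<'E'
from h import *
import pickle
w=cams.camera("wrist");s=cams.camera("side");c=cams.camera("scene");pickle.dump((w,s,c),open("c8.pkl","wb"))
cv2.imwrite("pics/w8.png",w["img"][:,:,::-1]);cv2.imwrite("pics/s8.png",cv2.resize(s["img"][170:350,270:430,::-1],None,fx=3.5,fy=3.3))
cv2.imwrite("pics/c8.png",cv2.resize(c["img"][150:310,250:400,::-1],None,fx=3.5,fy=3.5))
E
```

```text
t 12.25 pos [615.   -3.8 175. ] F [-0.9 -0.1 -2.2] gap 0.188 d [ 0.4  0.7 25. ] rv [-0.0005  0.0006  0.0016] q [-0.06  0.5   1.74  0.    0.9  -0.2 ]
```

View pics/w8.png

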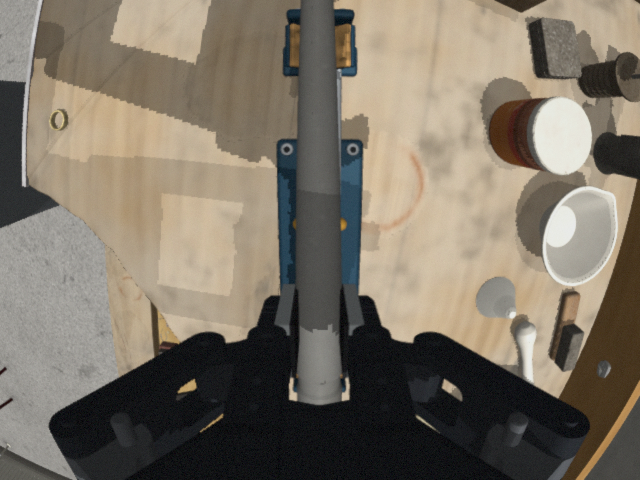

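View pics/s8.png

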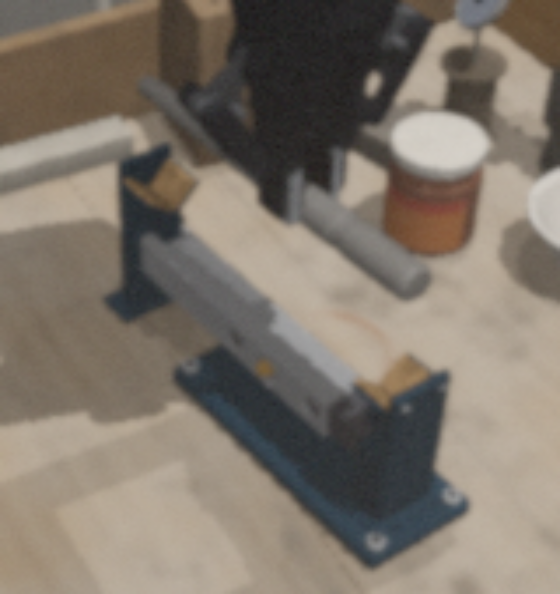

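View pics/c8.png

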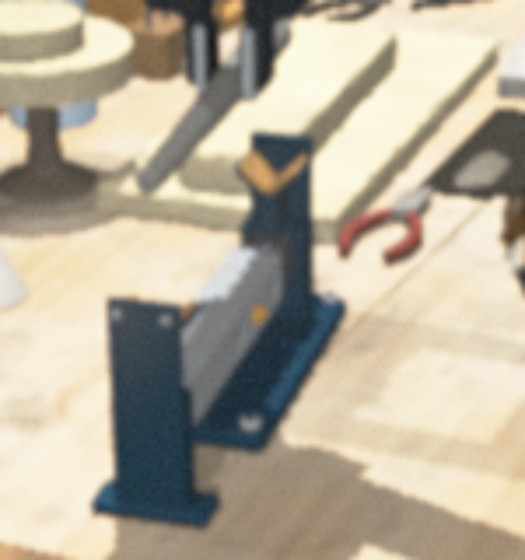

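```bash
python3 - <<'E'
from h import *
import pickle
w,s,c=pickle.load(open("c8.pkl","rb"))
a=np.radians(8);ex=np.array([np.cos(a),np.sin(a),0]);ey=np.array([-np.sin(a),np.cos(a),0]);o=np.array([615.15,6.9,0])
R=lambda x,y,z:o+x*ex+y*ey+np.array([0,0,z])
S=lambda p:(270+p[0]/3.5,170+p[1]/3.3); C=lambda p:(250+p[0]/3.5,150+p[1]/3.5)
def r(q): q=q-o; return np.round([q@ex,q@ey,q[2]],1)
print("side thick end face centre",r(onz(s,*S((411,278)),174.5)))
print("side thin end",r(onz(s,*S((149,84)),170)))
print("scene thin end",r(onz(c,*C((149,184)),170)))
print("wrist thick end", r(onz(w,320,402,176,True)))
print("side head plate top corners z114",r(onz(s,*S((450,376)),114)),r(onz(s,*S((375,402)),114)))
print("side tail plate top corners",r(onz(s,*S((122,160)),114)),r(onz(s,*S((168,148)),114)))
print("scene tail plate tops outer",r(onz(c,*C((110,298)),114)),r(onz(c,*C((182,308)),114)))
print("scene head plate top",r(onz(c,*C((254,134)),114)),r(onz(c,*C((310,139)),114)))
E
```

```text
side thick end face centre [  3.1 -88.3 174.5]
side thin end [  0.8 115.2 170. ]
scene thin end [ -5.9 127.  170. ]
wrist thick end [ -0.  -58.7 176. ]
side head plate top corners z114 [  16.9 -108.6  114. ] [ -23.2 -100.8  114. ]
side tail plate top corners [-11.8 125.5 114. ] [ 15.4 119.5 114. ]
scene tail plate tops outer [ 13.5 131.3 114. ] [-21.7 133.1 114. ]
scene head plate top [ 11.5 -91.3 114. ] [-20.2 -91.3 114. ]
```

Call:
arm_command --pt "10 0.0004 0.0007 0.02 0 0 0.0015" --pt "10 0 0 0.018 0 0 0" --pt "10 0 0 0.004 0 0 0" --pt "10 0 0 0 0 0 0"

```text
time: 12.9
eef_pos: [614.2, -3.7, 132.0]
tool_rot: [0.998, 0.07, -0.001, -0.0]
force: [-0.6, 0.1, -2.9]
finger_gap: 0.196
```

```bash
python3 st.py 615.4 -4.4 130 8;python3 - <<'E'
from h import *
import pickle
w=cams.camera("wrist");s=cams.camera("side");c=cams.camera("scene");pickle.dump((w,s,c),open("c9.pkl","wb"))
cv2.imwrite("pics/w9.png",w["img"][:,:,::-1]);cv2.imwrite("pics/s9.png",cv2.resize(s["img"][190:330,290:420,::-1],None,fx=4,fy=4,interpolation=2))
cv2.imwrite("pics/c9.png",cv2.resize(c["img"][170:300,270:370,::-1],None,fx=4.5,fy=4.5,interpolation=2))
E
```

```text
t 12.9 pos [614.2  -3.7 132. ] F [-0.6  0.1 -2.9] gap 0.196 d [1.1 0.8 2. ] rv [-0.0008  0.0012  0.0007] q [-0.06  0.55  1.78  0.    0.81 -0.2 ]
```

View pics/w9.png

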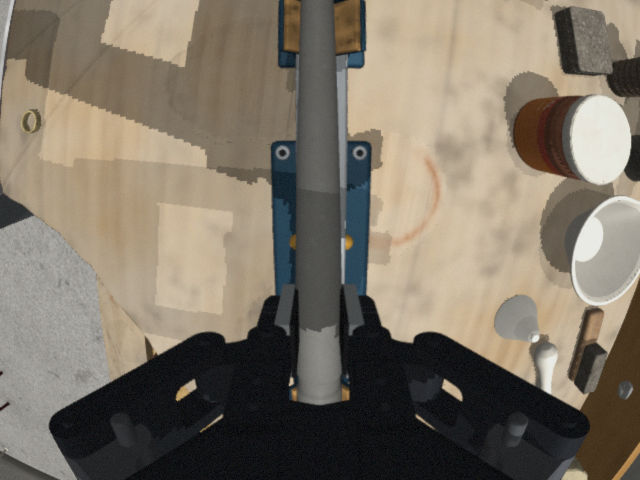

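View pics/s9.png

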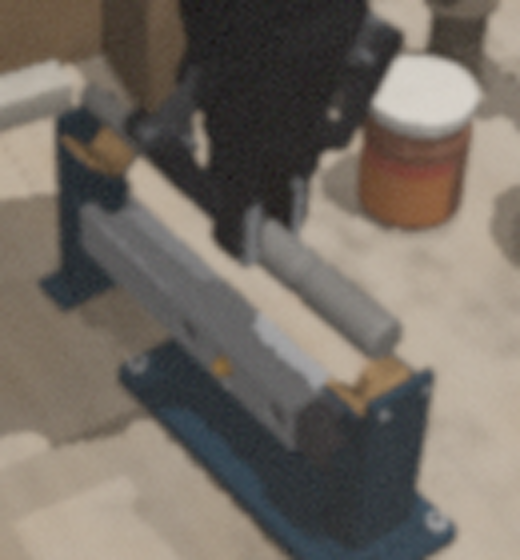

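View pics/c9.png

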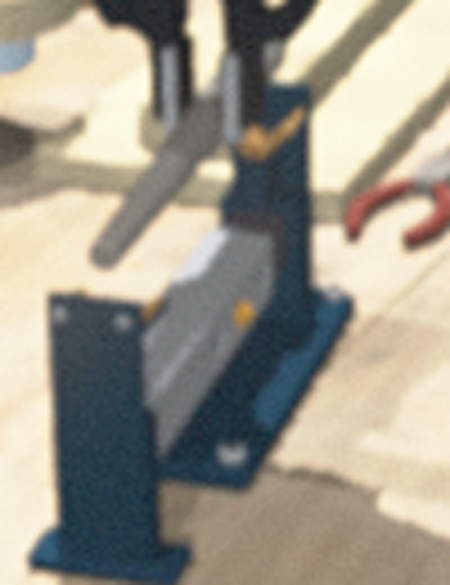

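```bash
python3 - <<'E'
from h import *
import pickle
w,s,c=pickle.load(open("c9.pkl","rb"))
a=np.radians(8);ex=np.array([np.cos(a),np.sin(a),0]);ey=np.array([-np.sin(a),np.cos(a),0]);o=np.array([615.15,6.9,0])
S=lambda p:(290+p[0]/4,190+p[1]/4); C=lambda p:(270+p[0]/4.5,170+p[1]/4.5)
def r(q): q=q-o; return np.round([q@ex,q@ey,q[2]],1)
R=lambda x,y,z:o+x*ex+y*ey+np.array([0,0,z])
for n,p,z in [("thick c",(380,335),131),("thick bottom",(378,354),120.5),("thick right",(400,326),131),("thin top",(92,85),132.4),("thin c",(90,97),126.4),("head top o",(432,373),114),("head top o",(362,413),114),("tail top",(60,122),114),("tail top",(92,108),114),("button",(222,367),50)]:
    print("side",n,r(onz(s,*S(p),z)))
for n,p,z in [("thin c",(105,250),126.4),("thin low",(103,265),120.4),("tail out",(50,297),114),("tail out",(142,308),114),("button",(243,314),50),("head Vbottom in",(258,158),90)]:
    print("scene",n,r(onz(c,*C(p),z)))
f=lambda P,b:np.round((proj(s,P)-[290,190])*4) if b=="s" else np.round((proj(c,P)-[270,170])*4.5)
for y in(-106,-100): print("side head top",y,f(R(-15,y,114),"s"),f(R(15,y,114),"s"))
for y in(122.6,128.6): print("side tail top",y,f(R(-15,y,114),"s"),f(R(15,y,114),"s"),"scene",f(R(15,y,114),"c"),f(R(-15,y,114),"c"))
print("pred thick",f(R(-1.3,-95.2,131),"s"),"thin s",f(R(-1.3,117.8,126.4),"s"),"thin c",f(R(-1.3,117.8,126.4),"c"))
cv2.imwrite("pics/s9h.png",cv2.resize(s["img"][260:310,360:410,::-1],None,fx=10,fy=10,interpolation=2))
cv2.imwrite("pics/s9t.png",cv2.resize(s["img"][200:250,295:345,::-1],None,fx=10,fy=10,interpolation=2))
E
```

```text
side thick c [  2.3 -89.1 131. ]
side thick bottom [  1.8 -89.8 120.5]
side thick right [ 12.4 -90.2 131. ]
side thin top [  0.9 115.4 132.4]
side thin c [ -0.9 114.6 126.4]
side head top o [  17.2 -106.9  114. ]
side head top o [ -20.8 -106.4  114. ]
side tail top [-15.  120.3 114. ]
side tail top [  3.6 119.8 114. ]
side button [-13.2  -7.4  50. ]
scene thin c [ -2.1 117.1 126.4]
scene thin low [ -1.1 117.  120.4]
scene tail out [ 12.9 134.5 114. ]
scene tail out [-21.5 134.9 114. ]
scene button [-17.5   0.1  50. ]
scene head Vbottom in [ -4.5 -68.   90. ]
side head top -106 [372. 406.] [427. 374.]
side head top -100 [362. 397.] [417. 365.]
side tail top 122.6 [ 57. 119.] [108.  96.] scene [ 56. 283.] [136. 292.]
side tail top 128.6 [ 50. 113.] [101.  90.] scene [ 50. 290.] [130. 299.]
pred thick [383. 347.] thin s [86. 94.] thin c [102. 250.]
```

View pics/s9h.png

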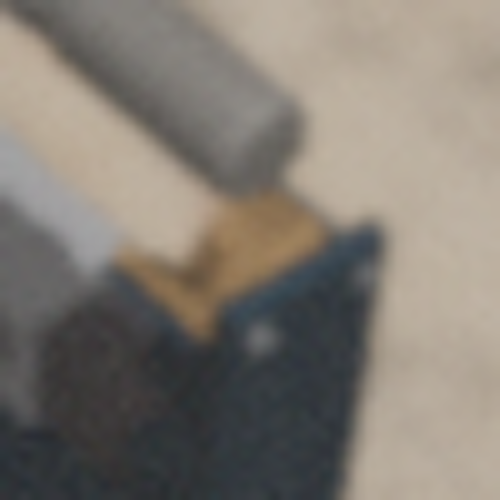

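View pics/s9t.png

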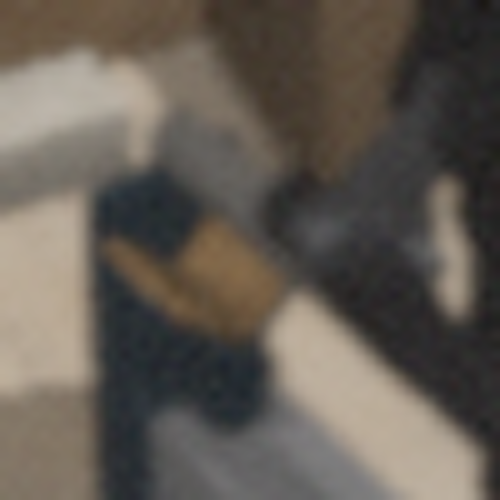

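```bash
python3 - <<'E'
from h import *
import pickle
_,s5=pickle.load(open("c5.pkl","rb"));w,s,c=pickle.load(open("c9.pkl","rb"))
c0=None
d=cv2.absdiff(s["img"],s5["img"])
a=[cv2.resize(x[195:235,300:340,::-1],None,fx=9,fy=9,interpolation=2) for x in (s["img"],s5["img"])]
cv2.imwrite("pics/d9.png",np.hstack(a))
cv2.imwrite("pics/c9t.png",cv2.resize(c["img"][215:250,275:325,::-1],None,fx=12,fy=12,interpolation=2))
E
```

```text
(no output)
```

View pics/d9.png

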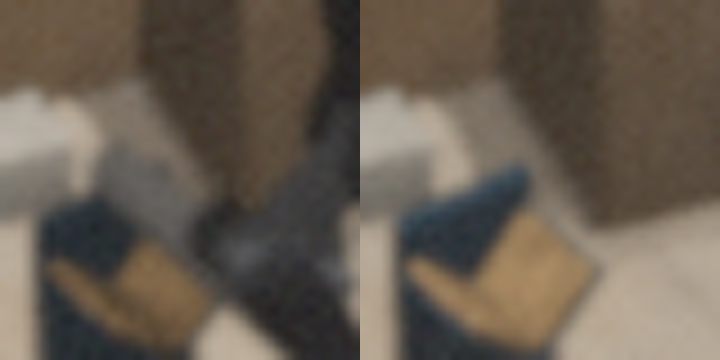

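View pics/c9t.png

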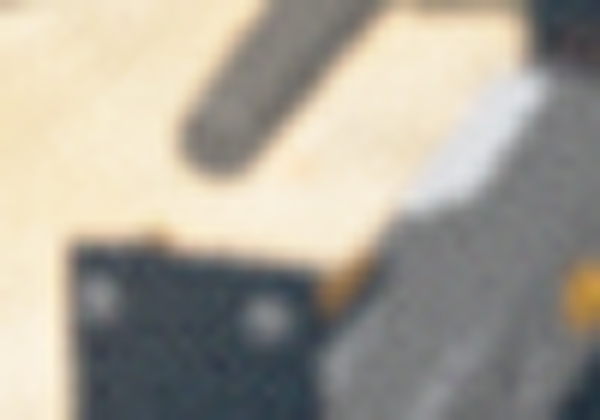

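Call:
arm_command --pt "10 0.0011 0.0008 0.009 -0.001 0.001 0" --pt "10 0 0 0.007 0 0 0" --pt "10 0 0 0 0 0 0"

```text
time: 13.42
eef_pos: [616.3, -4.5, 116.1]
tool_rot: [0.998, 0.07, 0.001, 0.0]
force: [0.1, -0.2, -2.7]
finger_gap: 0.191
```

```bash
python3 st.py 615.4 -4.4 110 8
```

```text
t 13.43 pos [616.3  -4.5 116.1] F [ 0.1 -0.2 -2.7] gap 0.191 d [-0.9 -0.3  6.1] rv [ 0.0007 -0.002   0.0006] q [-0.06  0.57  1.79 -0.    0.78 -0.2 ]
```

Call:
arm_command --pt "10 -0.0009 -0.0003 0.004 0 -0.002 0" --pt "10 0 0 0.002 0 0 0" --pt "10 0 0 0 0 0 0"

```text
time: 13.8
eef_pos: [615.3, -4.3, 109.7]
tool_rot: [0.998, 0.07, -0.0, 0.0]
force: [0.7, 0.5, -3.1]
finger_gap: 0.193
```

```bash
python3 st.py 615.4 -4.4 104.3 8;python3 - <<'E'
from h import *
import pickle
s=cams.camera("side");c=cams.camera("scene");pickle.dump((s,c),open("c10.pkl","wb"))
a=cv2.resize(s["img"][260:310,360:410,::-1],None,fx=8,fy=8,interpolation=2);b=cv2.resize(s["img"][200:250,295:345,::-1],None,fx=8,fy=8,interpolation=2)
cv2.imwrite("pics/s10.png",np.hstack([b,a]))
cv2.imwrite("pics/c10.png",cv2.resize(c["img"][180:270,270:360,::-1],None,fx=6,fy=6,interpolation=2))
E
```

```text
t 13.8 pos [615.3  -4.3 109.7] F [ 0.7  0.5 -3.1] gap 0.193 d [0.1 0.1 5.4] rv [0.0007 0.0002 0.0006] q [-0.06  0.58  1.79 -0.    0.77 -0.2 ]
```

View pics/s10.png

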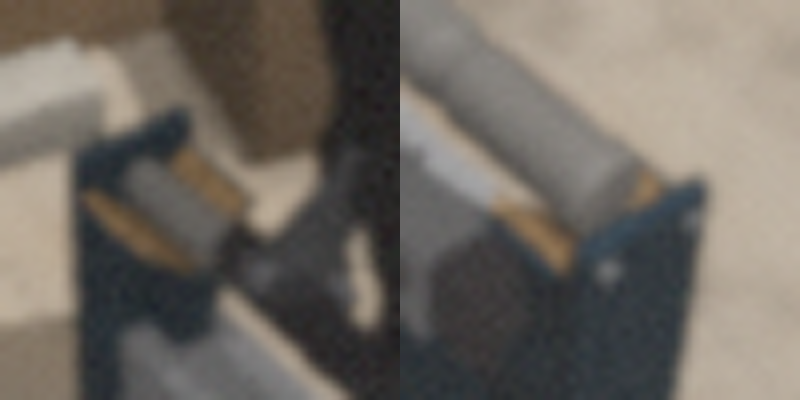

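View pics/c10.png

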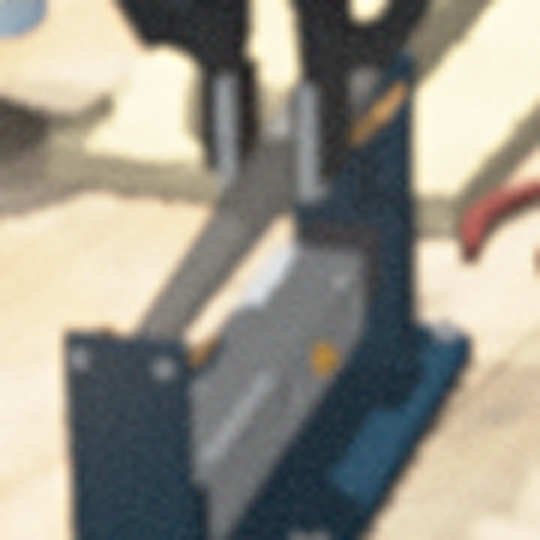

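Call:
arm_command --pt "10 0 0 0.002 0 0 0" --pt "10 0 0 0.001 0 0 0"

```text
time: 14.15
eef_pos: [615.6, -4.4, 107.0]
tool_rot: [0.998, 0.07, 0.0, 0.0]
force: [0.8, 0.3, -1.6]
finger_gap: 0.189
```

Call:
arm_command --pt "10 0 0 0.001 0 0 0"

```text
time: 14.28
eef_pos: [615.6, -4.4, 105.9]
tool_rot: [0.998, 0.07, 0.0, 0.0]
force: [-0.8, -0.8, -2.6]
finger_gap: 0.193
```

Call:
arm_command --pt "10 0 0 0.001 0 0 0"

```text
time: 14.4
eef_pos: [615.6, -4.4, 104.9]
tool_rot: [0.998, 0.07, 0.0, 0.0]
force: [-1.1, -0.1, 0.8]
finger_gap: 0.192
```

Call:
arm_command --pt "10 0 0 0.0007 0 0 0"

```text
time: 14.52
eef_pos: [615.6, -4.4, 104.6]
tool_rot: [0.998, 0.07, 0.0, 0.0]
force: [-4.5, -0.2, 12.8]
finger_gap: 0.194
```

Call:
arm_command --pt "10 -0.0005 0 -0.0003 0 0 0"

```text
time: 14.65
eef_pos: [615.3, -4.4, 105.0]
tool_rot: [0.998, 0.07, 0.001, 0.0]
force: [-0.4, 0.3, -2.6]
finger_gap: 0.19
```

Call:
arm_command --pt "10 -0.0002 0 0 0 0 0"

```text
time: 14.78
eef_pos: [615.2, -4.5, 105.0]
tool_rot: [0.998, 0.07, 0.001, 0.0]
force: [0.6, 0.4, -2.2]
finger_gap: 0.195
```

Carrying full weight about 0.3 mm above contact; ease down a touch, then release.

Call:
arm_command --pt "10 0 0 0.0004 0 0 0"

```text
time: 14.9
eef_pos: [615.4, -4.4, 104.8]
tool_rot: [0.998, 0.07, 0.001, 0.0]
force: [0.4, 1.2, 2.1]
finger_gap: 0.189
```

Call:
arm_command --pt "26 0 0 0 0 0 0" --pt "32 0 0 0 0 0 0" --pt "40 0 0 0 0 0 0" --pt "60 0 0 0 0 0 0"

```text
time: 15.4
eef_pos: [615.4, -4.5, 104.7]
tool_rot: [0.998, 0.07, 0.001, 0.0]
force: [-0.2, 0.1, 1.0]
finger_gap: 0.589
```

```bash
python3 st.py 615.4 -4.4 200 8;python3 - <<'E'
from h import *
w=cams.camera("wrist");s=cams.camera("side")
cv2.imwrite("pics/w11.png",w["img"][:,:,::-1]);cv2.imwrite("pics/s11.png",cv2.resize(s["img"][190:330,290:420,::-1],None,fx=4,fy=4,interpolation=2))
E
```

```text
t 15.4 pos [615.4  -4.5 104.7] F [-0.2  0.1  1. ] gap 0.589 d [  0.2   0.  -95.3] rv [ 0.0011 -0.0018  0.0005] q [-0.06  0.59  1.79 -0.    0.76 -0.2 ]
```

View pics/w11.png

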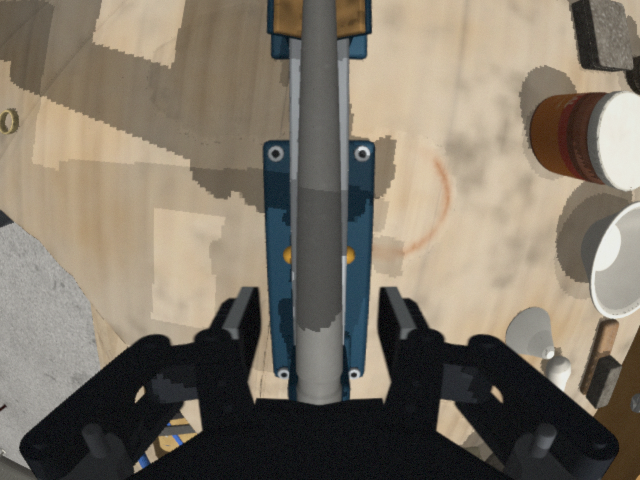

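View pics/s11.png

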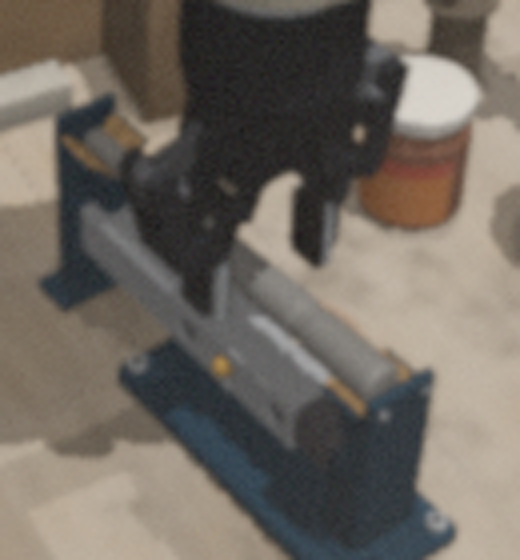

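Released; the mandrel lies in both saddles. Lift away and check from above.

Call:
arm_command --pt "70 0 0 -0.01 0 0 0" --pt "70 0 0 -0.03 0 0 0" --pt "80 0 0 -0.05 0 0 0" --pt "80 0 0.02 -0.05 0 0 0" --pt "80 0 0.04 -0.03 0 0 0" --pt "80 0 0.04 0 0 0 0" --pt "80 0 0 0 0 0 0" --pt "80 0 0 0 0 0 0"

```text
time: 16.5
eef_pos: [629.3, -105.5, 285.8]
tool_rot: [0.998, 0.071, 0.002, 0.001]
force: [0.1, 1.5, -0.0]
finger_gap: 0.801
```

```bash
python3 st.py 615.4 -4.4 200 8;python3 - <<'E'
from h import *
import pickle
w=cams.camera("wrist");s=cams.camera("side");c=cams.camera("scene");pickle.dump((w,s,c),open("c12.pkl","wb"))
cv2.imwrite("pics/w12.png",w["img"][:,:,::-1]);cv2.imwrite("pics/s12.png",cv2.resize(s["img"][180:350,280:450,::-1],None,fx=3.5,fy=3.5,interpolation=2))
cv2.imwrite("pics/c12.png",c["img"][:,:,::-1])
E
```

```text
t 16.5 pos [ 629.3 -105.5  285.8] F [ 0.1  1.5 -0. ] gap 0.801 d [ 1.000e-01 -1.023e+02  8.550e+01] rv [ 0.0028 -0.0048  0.0017] q [-0.21  0.42  1.58 -0.    1.14 -0.35]
```

View pics/w12.png

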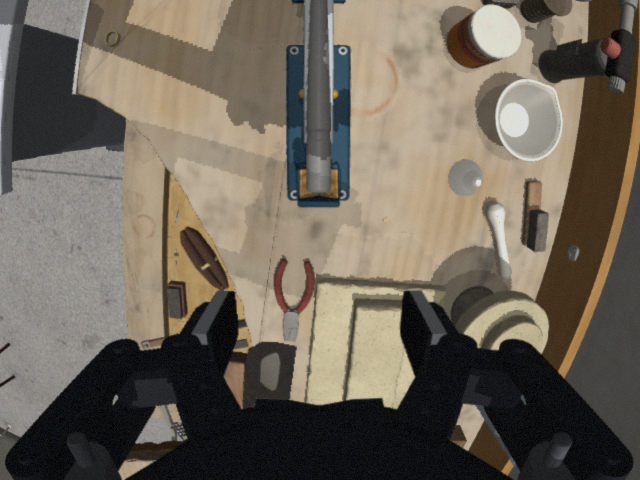

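View pics/s12.png

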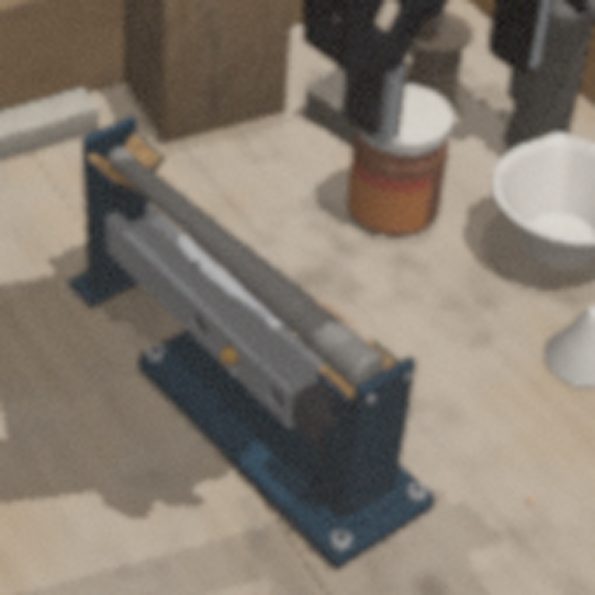

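View pics/c12.png

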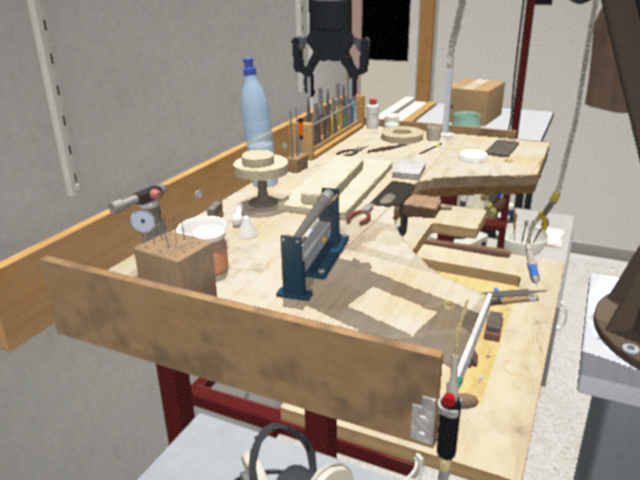

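Call:
arm_command --pt "80 0 0 0 0 0 0" --pt "80 0 0 0 0 0 0" --pt "80 0 0 0 0 0 0"

```text
time: 17.02
eef_pos: [629.0, -103.3, 284.7]
tool_rot: [0.997, 0.072, 0.002, 0.001]
force: [0.4, -0.6, 0.0]
finger_gap: 0.801
```

```bash
python3 -c "
from station import order
print(order.sign_off())"
```

```text
the job is handed in; nothing more can be done
None
```

The mandrel rest is lengthened to its second hole, and the ring mandrel is lying in both V saddles between the end plates. I handed the job in at about 17 s of the 64 s allowed.

- **Drawing the tail out:** I pinched both buttons flush and drew the tail about 27.6 mm. The highest pull I read was about 11 N, against the 22 N limit. I did not feel a clear click: the pull force faded to zero instead of jerking. The side camera then showed a button standing out through the second hole, and a wrist picture later showed both.
- **Laying the mandrel:** I gripped it near its balance point and lowered it thick end towards the head in steps of about 1 mm. It first touched with about 13 N, so I backed off 0.3 mm, eased it down again to about 2 N, and let go slowly.
- **Last checks:** After I lifted the hand away, the pictures showed the mandrel seated in both saddles and the button still out. The jar, cone and whetstone did not look moved.
- **A disagreement:** While the mandrel was held above the rest, the side and scene cameras disagreed by about 6 mm on how far along it lay. I placed it from the wrist-camera measurement and the arm's position instead, which gave about 5 mm of clearance at each end. The ends went down without touching the plates.

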